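# Slide the case into the bench corner and stack the long box on it

### The job

Without lifting it, slide the dark wooden case along the bench into the corner of the two metal strips, flush against both, its long side along the farther, longer strip. Then take the longer of the two light boxes out of the rack and lay it flat on its broad side in the middle of the case's lid, long sides parallel to the case's long sides; set it down rather than drop it. Leave the short box, bottle, bin and screwdriver where they are.

Things in the scene. Friction and masses are not known exactly. Their poses are not given: they have to be found in the camera images.
- case: Closed dark wooden case, 110 (its x) x 150 (its y) x 45 (z) mm, about 0.5 kg, too wide to grip; loose on the bench. Origin: centre of its underside, z up. The lid is plain and flat at 45 mm height.
- stop_home (a point): Bench point under the case's centre when it is home in the corner of two fixed bare metal strips, 20 mm wide and high; the case's axes are then parallel to this point's. Longer strip (170 mm): along y, inner face at x = +55 mm, y = -75 to +95 mm. Shorter (100 mm): along x, inner face at y = +75 mm, x = -45 to +55 mm.
- rack: Fixed dark wooden rack, 130 (x) x 185 (y) mm, origin at the centre of its underside. Floor 6 mm thick; two slots run along x, centred at y = +42.5 and -42.5 mm, each 42 mm wide between walls 8 mm thick whose tops are 28 mm above the bench. One light box stands in each slot.
- long_box: Closed light wooden box standing on its narrow side in one of the rack's slots, about 0.22 kg. 120 (its x) x 36 (y) x 66 (z) mm as it stands; origin at the centre of the 120 x 36 mm side it stands on at the start, z up then. Lying flat on its broad 120 x 66 mm side (either one), its y axis is vertical and it is 36 mm high.
- long_box_center (a point): Centre of the long box's volume; axes as long_box.
- short_box: Bystander: like the long box but only 80 mm long (80 x 36 x 66 mm), standing in the other slot. Origin at the centre of its underside.
- glue: Bystander: amber bottle, 44 mm in diameter, 95 mm tall. Origin at the centre of its underside.
- bin: Bystander: red open bin, 100 (x) x 130 (y) x 50 mm. Origin at the centre of its underside.
- driver: Bystander: screwdriver lying on the bench, 170 mm long along its x.
Things that resemble listed ones, but are neither listed nor needed, are in the scene too. What is shaped like the long_box but green or yellow is not meant. Leave any green look-alike of the case alone.

How it is judged:
By the outcome, as a careful person would: the job done as asked, in the order asked, and still so for the second after the job is handed in, with the robot touching nothing.
It also fails if it takes over 72 s, if anything falls off the work surface, if the arm or the gripper's body presses on something with over 40 N, if the wrist force passes 120 N, or if a joint passes its speed limit or range.

### The arm

A 7-joint arm with a two-finger parallel gripper is mounted at the origin on the work surface. World frame = base frame: x ahead of the robot, y to its left, z up, the work surface at z = 0. Lengths are in m, angles in rad, forces in N, time in s.
With the tool pointing down it reaches from about 0.35 to 0.9 m from the base axis. Payload 19.9 kg.
Tool frame: the origin (TCP) lies between the finger pads; the fingertips stand 11 mm ahead of it and the grasp point (between the pads) lies 8 mm behind it; z points along the fingers, y is the line along which they close (so a half turn about z gives the same grasp; the last joint's range is limited). The gripper opens to 85 mm and grips with 20 to 120 N. Pads are 22 mm wide; open, the fingers measure 114 mm over their backs; the gripper's body (76 mm by 85 mm) begins 54 mm behind the grasp point. The pads swing forward as they close: fully open they stand 13 mm farther back than shut.
Start: joints at [1.153, 0.417, -0.01, 1.614, 0.005, 1.111, -0.053], TCP at [0.229, -0.581, 0.208] pointing down, gripper open.
Joint ranges: [-2.81, 2.81], [-0.39, 2.02], [-1.27, 1.25], [0.06, 2.57], [-1.19, 4.33], [0.19, 2], [-2.82, 2.82]. Speed limits (rad/s): [1.89, 1.89, 2.39, 2.39, 3.01, 3.01, 3.01].

### API

Orientations are given as a rotation vector (axis times angle).
In Python, from cell import r gives the robot as it stands.
- The arm moves only by the tool arm_command, never from a script. Its argument "series" is a list that holds one entry, the list of rows, each a list of 6 numbers: the shift along the world's x, y, z as a fraction of full scale, then the turn, a rotation vector about the world's x, y, z as a fraction of full scale. A call has 1 to 12 rows; each row is the pose to reach, as a shift and turn from the pose commanded when the call began, turning the shorter way round; what a row does not reach only later rows make up. Full scale, the value 1, is 0.25 m for a shift and 180 degrees for a turn. A row lasts 1/8 s, in which the tool goes at most 62.5 mm and 10.7 degrees, less where a joint would pass 70% of its speed; a pose out of reach is approached as far as the arm can. A call with a number of a shift or a turn outside -1 to 1 is refused whole. A call with a gripper value outside its range is refused whole. "grip" is the closure, from -1 (fully open) to 1 (shut), set as the call begins (left out, the last holds). The fingers move at their own pace and stop on an object; the grip force is fixed at half the most. Time passes only in rows, so rows that repeat a pose let the fingers close. It gives the time, the measured TCP pose, the force, the opening and the grip force at its end, in the units of the state.
- r.observe(): the state, without advancing time (a new reading comes with each control period).
- r.grab_frame(name): name is "side" or "top" or "wrist"; returns a dict with "pixels" (480x640x3 uint8, blue, green, red), "range_z" (480x640 float32, m along the optical axis (not along the pixel's ray), 0 where there is no reading), "mtx" (3x3 intrinsics, pixels), "k1" (the pictures are not rectified: a ray, as slopes to the right and down, at radius r is drawn at 1 + k1 r^2 times it, then the intrinsics apply), "R" (3x3) and "t" (3): a world point X has camera coordinates R X + t; the wrist camera has in their place "T_tool_cam" (4x4, takes a point from camera to tool coordinates, whose origin is the TCP and whose axes are the flange's). Camera axes: x right, y down, z forward; pixel columns grow to the right and rows downward; lengths in m; the calibration is good to about 2 mm. A picture is of the moment at which its call begins: read the wrist's pose just before it.
- r.hand_in(): hands the job in; it is judged then, once.
The state is a dict: "time": time; "qpos": joint angles; "joint_vel": joint speeds; "joint_torque": joint torques, N m; "position": TCP position; "ee_rot": TCP orientation; "force": force on the tool from outside, world axes, zero at the start; "moment": the same for the moment, N m; "opening": opening from 0.0 (shut) to 1.0 (fully open); "grip_force": force on a finger pad.
Only numpy, scipy, OpenCV 4.12 (cv2) and the standard library are available. Lean on these libraries where they do the work, as an engineer would, in place of code of your own. Each camera call takes 0.05 s, during which the arm holds its last target. There are 200 camera calls.

## Working session

There is one attempt and no reset: what is moved stays moved. The work goes in short steps, Python scripts to look and compute and a tool call to move; the robot and the scene stay as the last step left them, time stands still between calls to the robot, and variables do not carry over. Pictures are saved under pics/ and viewed, at most 10 in all, crops included, and the job is handed in when it is done.

Besides the shell and the picture viewer there is one more tool, called after "Call:" as name(argument=value, ...) on one line, values as JSON. arm_command: Moves the arm, as the interface text tells. Its arguments: {"type":"object","properties":{"series":{"type":"array","items":{"type":"array","items":{"type":"array","items":{"type":"number","minimum":-1,"maximum":1}}}},"grip":{"type":"number"}},"required":["series"]}

```bash
mkdir -p pics; ls
cat > h.py <<'E'
import numpy as np, cv2
from cell import r
from scipy.spatial.transform import Rotation as Ro
def cloud(f):
    v,u=np.mgrid[0:480,0:640]; k=f["mtx"]
    d=np.array([f["k1"],0,0,0,0],float)
    n=cv2.undistortPoints(np.stack([u,v],-1).reshape(-1,1,2).astype(float),k,d).reshape(480,640,2)
    z=f["range_z"][...,None]; P=np.concatenate([n*z,z],-1)
    if "R" in f: W=(P-f["t"])@f["R"]
    else:
        s=f["state"]; T=f["T_tool_cam"]; W=(P@T[:3,:3].T+T[:3,3])@Ro.from_rotvec(s["ee_rot"]).as_matrix().T+s["position"]
    W[f["range_z"]==0]=np.nan
    return W
def grab(n):
    s=r.observe(); f=r.grab_frame(n); f["state"]=s; return f
E
python3 - <<'E'
from h import *
for n in ["top","side"]:
    f=grab(n); cv2.imwrite(f"pics/{n}0.png",f["pixels"]); W=cloud(f); np.savez(f"{n}0.npz",W=W,p=f["pixels"])
    print(n,f["k1"],f["mtx"].tolist(), W[240,320],W[100,100],W[400,500])
print(r.observe())
E
```

```text
pics
top -0.06524964716993122 [[449.806777477378, 0.0, 318.194075586493], [0.0, 449.806777477378, 242.02816749212093], [0.0, 0.0, 1.0]] [ 0.57750811 -0.05176024 -0.00441008] [ 1.36872265  0.99838279 -0.75674663] [ 0.15546741 -0.5342985  -0.00069906]
side -0.07103123363536686 [[448.65378966966284, 0.0, 316.30478643653646], [0.0, 448.65378966966284, 241.73822050102277], [0.0, 0.0, 1.0]] [ 0.56554026 -0.10249096  0.00095994] [ 2.29001159 -1.67978778 -0.37261383] [ 0.122803    0.32966322 -0.00178254]
{'time': 0.1, 'qpos': array([ 1.15352002,  0.41790854, -0.01029194,  1.61407404,  0.0047156 ,
        1.11068348, -0.05299218]), 'joint_vel': array([ 0.00079732, -0.00040797,  0.00164931, -0.00291425, -0.00023689,
        0.0001678 ,  0.00024016]), 'joint_torque': array([ 3.56573844e-03, -8.65812707e+01,  6.81580938e-01, -4.35624003e+01,
        1.92896475e-02,  4.91231825e-03,  2.69113286e-05]), 'position': array([ 0.22923753, -0.58110673,  0.20734326]), 'ee_rot': array([-3.08530932e+00, -5.86632155e-01,  4.63374737e-04]), 'force': array([-0.03085471,  0.19530129, -0.50321753]), 'moment': array([ 0.0101118 ,  0.01665424, -0.02915671]), 'grip_force': 0.0, 'opening': 0.9985587715924692}
```

View pics/top0.png

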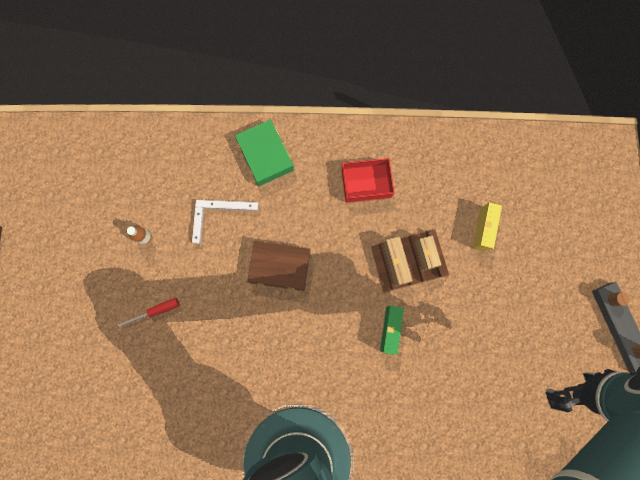

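View pics/side0.png

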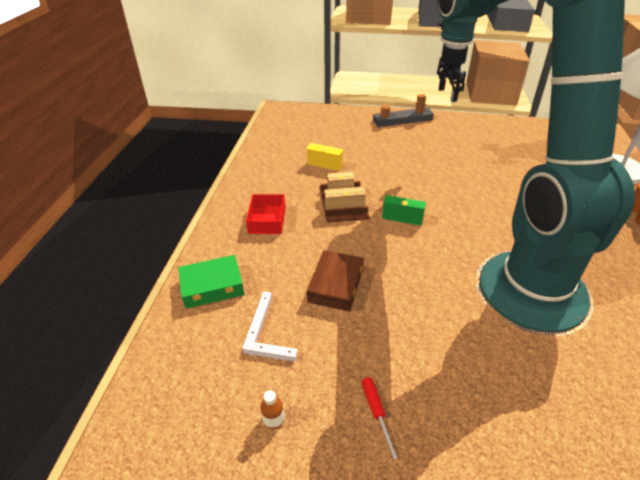

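The top view shows the strips' corner at (200,204), the long strip to the right to (258,206), and the short one down to (197,243). 
- **Case:** the dark case is at (279,266). Its look-alike is the green case at (265,153).
- **Long box:** the left light box in the rack, at (398,260). It could be confused with the short box (430,252), the green block (393,330) or the yellow block (489,226). 

Next I'll measure these and check a close crop.

Run:
```python
from h import *
d=np.load("top0.npz"); W=d["W"]; p=d["p"]
hsv=cv2.cvtColor(p,cv2.COLOR_BGR2HSV)
def rect(name,box,zlo,zhi,extra=None):
    u0,u1,v0,v1=box; m=np.zeros((480,640),bool); m[v0:v1,u0:u1]=1
    m&=(W[...,2]>zlo)&(W[...,2]<zhi)
    if extra is not None: m&=extra
    q=W[m]; 
    (c,s,a)=cv2.minAreaRect(q[:,:2].astype(np.float32)*1000)
    print(name,len(q),"c",np.round(c,1),"s",np.round(s,1),"a",round(a,2),"z",np.round(np.median(q[:,2]),4)); return q
rect("case",(235,325,230,305),.036,.056)
rect("long",(375,412,228,292),.06,.085)
rect("short",(413,450,225,280),.06,.085)
rect("rack",(365,455,220,300),.018,.036)
white=(hsv[...,1]<60)&(hsv[...,2]>130)
rect("Lstrip",(205,265,195,216),.01,.03,white)
rect("Sstrip",(185,206,195,250),.01,.03,white)
rect("glue",(120,155,215,250),.01,.12)
rect("bin",(335,400,150,210),.035,.07)
rect("gcase",(230,300,115,190),.03,.07)
big=np.hstack([cv2.resize(p[185:305,180:340],(640,480),interpolation=2)[:, :400],cv2.resize(p[210:300,360:460],(400,480),interpolation=2)])
cv2.imwrite("pics/crop.png",big)
```

```text
case 2374 c [502.7  56.1] s [150.7 111.3] a 82.83 z 0.0449
long 646 c [ 515.5 -254.2] s [117.6  37.4] a 14.56 z 0.072
short 446 c [ 538.8 -334.4] s [78.3 38.1] a 16.52 z 0.072
rack 557 c [ 524.5 -296.6] s [127.8 143.3] a 15.7 z 0.0274
Lstrip 416 c [666.3 194.1] s [145.6  21.8] a 87.48 z 0.0194
Sstrip 376 c [620.1 279.1] s [ 29.9 121.4] a 88.44 z 0.0195
glue 333 c [575.3 430.1] s [38.3 43.8] a 70.67 z 0.0633
bin 359 c [ 740.4 -177.9] s [102.1 128.8] a 7.41 z 0.047
gcase 2194 c [817.4 106.2] s [155.5 113.9] a 26.83 z 0.0448
```

View pics/crop.png

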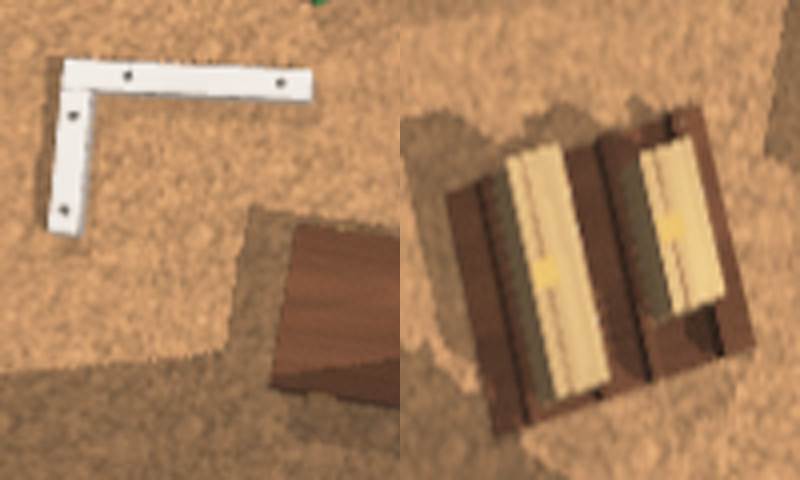

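The crop confirms both choices: the dark brown case, and the longer left light box (gold clasp, fills most of its slot). Next I'll fit the strips' directions and compute the first approach.

```bash
cat >> h.py <<'E'
def fitstrip(W,p):
    """home pose by fitting an L-shape (inner faces) to white strip pixels"""
    from scipy.optimize import minimize
    hsv=cv2.cvtColor(p,cv2.COLOR_BGR2HSV)
    m=(hsv[...,1]<60)&(hsv[...,2]>130)&(W[...,2]>.012)&(W[...,2]<.028)&(W[...,0]>.5)&(W[...,0]<.72)&(W[...,1]>.06)&(W[...,1]<.34)
    q=W[m][:,:2]
    def cost(v):
        x,y,a=v; c,s=np.cos(a),np.sin(a); d=q-[x,y]; X=d@[c,s]; Y=d@[-s,c]
        def out(X,Y,x0,x1,y0,y1): return np.hypot(np.maximum(np.maximum(x0-X,X-x1),0),np.maximum(np.maximum(y0-Y,Y-y1),0))
        def cen(X,Y,cx,x0,x1): return np.hypot(X-cx,np.maximum(np.maximum(x0-Y,Y-x1),0))
        D=np.minimum(cen(X,Y,.065,-.075,.095),cen(Y,X,.085,-.045,.075))
        return (np.minimum(D,.02)**2).sum()*1e4
    best=min((minimize(cost,[.6,.19,a],method="Nelder-Mead",options=dict(xatol=1e-5,fatol=1e-7,maxiter=2000)) for a in (-.1,-.05,0)),key=lambda o:o.fun)
    return best.x,len(q),best.fun
def case(W,lo=.036,hi=.056,reg=(.4,.72,-.05,.3)):
    m=(W[...,2]>lo)&(W[...,2]<hi)&(W[...,0]>reg[0])&(W[...,0]<reg[1])&(W[...,1]>reg[2])&(W[...,1]<reg[3])
    m=cv2.erode(m.astype(np.uint8),np.ones((2,2)))>0
    c,s,a=cv2.minAreaRect(W[m][:,:2].astype(np.float32)*1000)
    a=a if s[0]<s[1] else a-90
    return np.round(c,1),np.round(s,1),round((a+45)%90-45,2)
E
python3 - <<'E'
from h import *
d=np.load("top0.npz"); h,n,f=fitstrip(d["W"],d["p"]); print("top",h,np.degrees(h[2]),n,f)
d2=np.load("side0.npz"); h2,n,f=fitstrip(d2["W"],d2["p"]); print("side",h2,np.degrees(h2[2]),n,f)
print(case(d["W"]),case(d2["W"]))
E
```

```text
top [ 0.60103699  0.19819019 -0.02945475] -1.6876327400168425 765 282.9933622018131
side [ 0.60008598  0.20367313 -0.03582446] -2.052590460672431 939 350.09297528428226
(array([500.2,  54.8]), array([147.3, 106.1]), -7.33) (array([497.2,  62.9]), array([150.6, 107.8]), -7.75)
```

Call:
arm_command(series=[[[0.88, 0.96, 0, 0, 0, 0.2], [0.88, 0.96, 0, 0, 0, 0.2], [0.88, 0.96, 0, 0, 0, 0.2], [0.88, 0.96, 0, 0, 0, 0.2], [0.88, 0.96, 0, 0, 0, 0.2], [0.88, 0.96, 0, 0, 0, 0.2], [0.88, 0.96, 0, 0, 0, 0.2]]], grip=-1)

```text
time: 0.98
position: [0.4495, -0.341, 0.2076]
ee_rot: [-2.753, -1.513, 0.0]
force: [0.1, 0.4, 0.2]
opening: 1.004
grip_force: 0.0
```

Call:
arm_command(series=[[[0.16, 1, -0.2, 0, 0, 0.166], [0.16, 1, -0.2, 0, 0, 0.166], [0.16, 1, -0.2, 0, 0, 0.166], [0.16, 1, -0.2, 0, 0, 0.166], [0.16, 1, -0.4, 0, 0, 0.166], [0.16, 1, -0.4, 0, 0, 0.166]]])

```text
time: 1.72
position: [0.4871, -0.0921, 0.1056]
ee_rot: [-2.269, -2.167, 0.005]
force: [-0.1, -1.2, 0.3]
opening: 1.001
grip_force: 0.0
```

Run:
```python
from h import *
s=r.observe(); print(s["time"],s["position"],s["qpos"],Ro.from_rotvec(s["ee_rot"]).as_matrix().round(3).tolist())
f=grab("wrist"); W=cloud(f); cv2.imwrite("pics/w1.png",f["pixels"])
print(case(W)); print(fitstrip(W,f["pixels"]))
```

```text
1.725 [ 0.48710112 -0.09213529  0.10561003] [ 0.51237991  0.35909367 -0.45741543  2.00548202  0.21147294  0.82822678
 -0.11040203] [[0.046, 0.999, -0.006], [0.999, -0.046, 0.001], [0.001, -0.006, -1.0]]
(array([496.4,  10.8]), array([ 59.6, 112.5]), -4.48)
(array([ 0.6 ,  0.19, -0.1 ]), 0, np.float64(0.0))
```

Call:
arm_command(series=[[[0.03, 0, -0.2, 0, 0, 0], [0.03, 0.05, -0.33, 0, 0, 0], [0.03, 0.15, -0.33, 0, 0, 0], [0.035, 0.25, -0.33, 0, 0, 0], [0.04, 0.33, -0.33, 0, 0, 0], [0.04, 0.41, -0.33, 0, 0, 0], [0.045, 0.49, -0.33, 0, 0, 0], [0.05, 0.57, -0.33, 0, 0, 0], [0.055, 0.64, -0.33, 0, 0, 0], [0.06, 0.7, -0.33, 0, 0, 0], [0.06, 0.74, -0.33, 0, 0, 0], [0.06, 0.76, -0.33, 0, 0, 0]]])

```text
time: 3.28
position: [0.5044, 0.0989, 0.0254]
ee_rot: [-2.271, -2.171, 0.0]
force: [-0.9, -0.6, -0.6]
opening: 1.0
grip_force: 0.0
```

Run:
```python
from h import *
s=r.observe(); print(s["time"],s["position"],s["force"],s["qpos"])
f=grab("top"); W=cloud(f); cv2.imwrite("pics/t2.png",f["pixels"])
print(case(W,reg=(.4,.72,.09,.3)))
```

```text
3.275 [0.50438723 0.09894656 0.02540832] [-0.86314695 -0.55081971 -0.64052788] [ 0.09216712  0.51823665 -0.42193     2.00799786  0.32826982  0.68081626
 -0.58344015]
(array([0., 0.]), array([0., 0.]), 0.0)
```

View pics/t2.png

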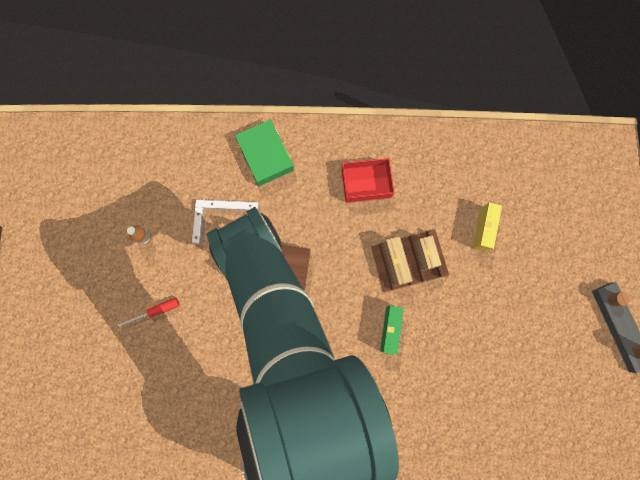

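Run:
```python
from h import *
f=grab("side"); cv2.imwrite("pics/s2.png",cv2.resize(f["pixels"][200:400,180:460],(700,500)))
```

```text
(no output)
```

View pics/s2.png

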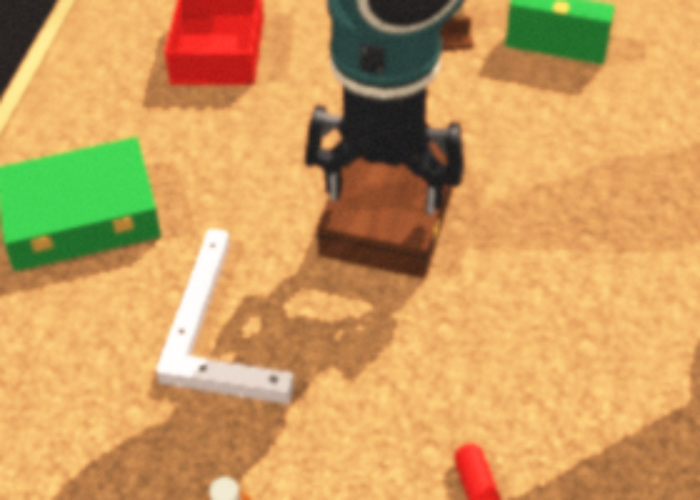

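Run:
```python
from h import *
for n in ("side","top"):
    f=grab(n); s=f["state"]
    for X in ([*s["position"]],[.504,.03,.025],[.504,.03,.06],[.504,.099,.06],[.504,-.03,.025]):
        c=f["R"]@np.array(X)+f["t"]; print(n,np.round(X,3),np.round(cv2.projectPoints(c.reshape(1,3),np.zeros(3),np.zeros(3),f["mtx"],np.array([f["k1"],0,0,0,0.]))[0].ravel()))
    W=cloud(f)
    if n=="side":
        for u,v in [(313,274),(353,282),(330,290),(345,265),(320,262),(330,300)]: print(u,v,W[v,u].round(3))
s=r.observe(); print(s["position"],s["qpos"],s["force"],s["time"])
```

```text
side [0.504 0.099 0.025] [332. 289.]
side [0.504 0.03  0.025] [336. 269.]
side [0.504 0.03  0.06 ] [336. 260.]
side [0.504 0.099 0.06 ] [332. 279.]
side [ 0.504 -0.03   0.025] [338. 253.]
313 274 [0.549 0.108 0.082]
353 282 [0.453 0.114 0.075]
330 290 [0.506 0.119 0.044]
345 265 [0.473 0.117 0.132]
320 262 [0.53  0.117 0.133]
330 300 [0.504 0.136 0.027]
top [0.504 0.098 0.025] [263. 264.]
top [0.504 0.03  0.025] [289. 265.]
top [0.504 0.03  0.06 ] [288. 263.]
top [0.504 0.099 0.06 ] [262. 263.]
top [ 0.504 -0.03   0.025] [312. 265.]
[0.50434089 0.09821545 0.02528798] [ 0.09327962  0.5182248  -0.42166275  2.00837347  0.328317    0.68056818
 -0.58269716] [ 0.34403029 -0.21423643  0.20876047] 3.475
```

Run:
```python
from h import *
f=grab("side"); W=cloud(f); p=f["pixels"]
for u in (312,313,314,352,353,354):
    print(u,[(v,*W[v,u].round(3),int(p[v,u].mean())) for v in range(270,294,2)])
f=grab("wrist"); Ww=cloud(f); cv2.imwrite("pics/w2.png",f["pixels"]); print(f["T_tool_cam"].round(3).tolist()); 
print([(v,*Ww[v,320].round(3)) for v in range(20,480,50)])
```

```text
312 [(270, np.float64(0.551), np.float64(0.109), np.float64(0.096), 92), (272, np.float64(0.551), np.float64(0.108), np.float64(0.088), 95), (274, np.float64(0.552), np.float64(0.103), np.float64(0.076), 93), (276, np.float64(0.552), np.float64(0.102), np.float64(0.068), 101), (278, np.float64(0.556), np.float64(0.085), np.float64(0.042), 118), (280, np.float64(0.554), np.float64(0.095), np.float64(0.046), 95), (282, np.float64(0.554), np.float64(0.098), np.float64(0.042), 88), (284, np.float64(0.552), np.float64(0.107), np.float64(0.045), 79), (286, np.float64(0.551), np.float64(0.112), np.float64(0.043), 82), (288, np.float64(0.551), np.float64(0.116), np.float64(0.041), 81), (290, np.float64(0.549), np.float64(0.126), np.float64(0.045), 88), (292, np.float64(0.549), np.float64(0.128), np.float64(0.04), 60)]
313 [(270, np.float64(0.549), np.float64(0.105), np.float64(0.092), 105), (272, np.float64(0.549), np.float64(0.108), np.float64(0.089), 108), (274, np.float64(0.549), np.float64(0.109), np.float64(0.083), 110), (276, np.float64(0.549), np.float64(0.108), np.float64(0.075), 112
[... 3872 characters left out ...]
0.0, 0.0, -0.001], [-0.0, -0.315, 0.949, -0.167], [0.0, 0.0, 0.0, 1.0]]
[(20, np.float64(0.508), np.float64(0.213), np.float64(0.001)), (70, np.float64(0.507), np.float64(0.194), np.float64(0.0)), (120, np.float64(0.506), np.float64(0.173), np.float64(0.0)), (170, np.float64(0.505), np.float64(0.151), np.float64(0.0)), (220, np.float64(0.504), np.float64(0.134), np.float64(0.023)), (270, np.float64(0.504), np.float64(0.121), np.float64(0.045)), (320, np.float64(0.503), np.float64(0.1), np.float64(0.046)), (370, np.float64(0.501), np.float64(0.077), np.float64(0.046)), (420, np.float64(0.5), np.float64(0.052), np.float64(0.046)), (470, np.float64(0.503), np.float64(0.108), np.float64(0.125))]
```

View pics/w2.png

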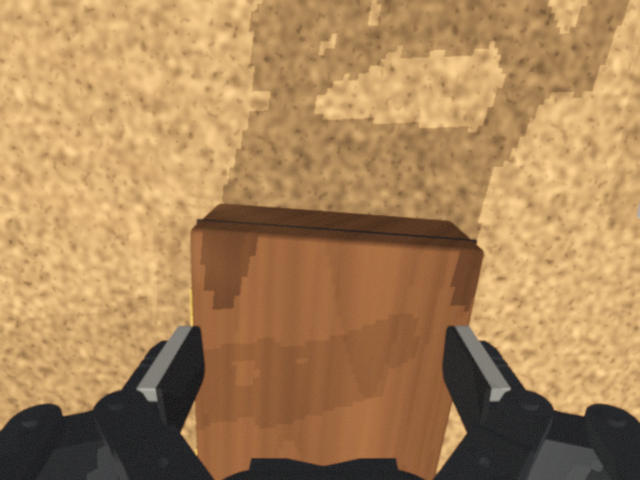

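The wrist view shows the fingertips above the lid at about (175,360) and (480,360). Depth puts the open tips near z = 0.062, so they are about 35 mm behind the reported TCP and passed over the case without touching it. I'll go back, descend lower and check the tip height before pushing.

Call:
arm_command(series=[[[0, -0.2, 0.06, 0, 0, 0], [-0.02, -0.4, 0.06, 0, 0, 0], [-0.04, -0.6, 0.06, 0, 0, 0], [-0.06, -0.74, 0.06, 0, 0, 0], [-0.06, -0.74, -0.1, 0, 0, 0], [-0.06, -0.74, -0.16, 0, 0, 0], [-0.06, -0.74, -0.16, 0, 0, 0]]])

```text
time: 4.45
position: [0.4889, -0.0857, -0.0152]
ee_rot: [-2.269, -2.17, 0.002]
force: [0.5, -0.1, 0.2]
opening: 0.999
grip_force: 0.0
```

```bash
cat >> h.py <<'E'
def tips():
    f=grab("side"); W=cloud(f); s=f["state"]; R=Ro.from_rotvec(s["ee_rot"]).as_matrix()
    L=(W-s["position"])@R   # tool coordinates
    m=(np.abs(L[...,0])<.02)&(np.abs(L[...,1])<.065)&(L[...,2]<.0)&(L[...,2]>-.09)&(W[...,2]>.008)
    q=L[m]; print("tool-z max of finger pts",np.sort(q[:,2])[-12:].round(3)); print("y<0",np.sort(q[q[:,1]<0][:,2])[-3:].round(3),"y>0",np.sort(q[q[:,1]>0][:,2])[-3:].round(3)); print("world z min",(np.sort(W[m][:,2])[:8]).round(3))
E
python3 - <<'E'
from h import *
tips(); f=grab("top"); print(case(cloud(f))); s=r.observe(); print(s["time"],s["position"],s["force"])
E
```

```text
tool-z max of finger pts [-0.043 -0.043 -0.043 -0.043 -0.041 -0.04  -0.04  -0.039 -0.039 -0.038
 -0.037 -0.037]
y<0 [-0.041 -0.039 -0.038] y>0 [-0.039 -0.037 -0.037]
world z min [0.022 0.022 0.023 0.024 0.024 0.024 0.024 0.026]
(array([500.1,  55. ]), array([147.8, 105.6]), -6.98)
4.55 [ 0.48988314 -0.0858649  -0.0139082 ] [-0.8041693  -0.10830644 -0.01512051]
```

The picture confirms the offset: the reported TCP is about 33 mm too far forward, and the open tips are now at z ≈ 0.022. I'll push slightly lower.

Call:
arm_command(series=[[[0.03, 0.1, -0.03, 0, 0, 0], [0.03, 0.17, -0.03, 0, 0, 0], [0.035, 0.24, -0.03, 0, 0, 0], [0.035, 0.31, -0.03, 0, 0, 0], [0.04, 0.38, -0.03, 0, 0, 0], [0.04, 0.45, -0.03, 0, 0, 0], [0.045, 0.52, -0.03, 0, 0, 0], [0.05, 0.59, -0.03, 0, 0, 0], [0.055, 0.65, -0.03, 0, 0, 0], [0.06, 0.7, -0.03, 0, 0, 0], [0.06, 0.725, -0.03, 0, 0, 0], [0.06, 0.73, -0.03, 0, 0, 0]]])

```text
time: 6.05
position: [0.5043, 0.0966, -0.0222]
ee_rot: [-2.27, -2.171, -0.0]
force: [-0.1, -3.0, 2.0]
opening: 0.999
grip_force: 1.5
```

Run:
```python
from h import *
f=grab("wrist"); W=cloud(f); s=f["state"]; print(s["time"],s["position"],s["force"],s["qpos"])
print("case wrist",case(W,reg=(.4,.72,.08,.3))); print("home",fitstrip(W,f["pixels"]))
f=grab("side"); W=cloud(f); print("side",case(W,reg=(.4,.72,.115,.3)))
```

```text
6.05 [ 0.50432905  0.09661738 -0.0222036 ] [-0.0778665  -3.00096349  2.02180346] [ 0.04013551  0.59659152 -0.35349597  2.02105974  0.36041866  0.58342661
 -0.60558219]
case wrist (array([503.8, 142.9]), array([115.6, 116.7]), -2.11)
home (array([ 0.6 ,  0.19, -0.1 ]), 0, np.float64(0.0))
side (array([498.1, 187.9]), array([146.3, 108.3]), -2.75)
```

Call:
arm_command(series=[[[0, -0.04, 0.1, 0, 0, 0], [-0.05, -0.04, 0.35, 0, 0, -0.05], [-0.2, 0.1, 0.5, 0, 0, -0.1], [-0.44, 0.34, 0.5, 0, 0, -0.2], [-0.44, 0.34, 0.5, 0, 0, -0.5], [-0.44, 0.34, 0.5, 0, 0, -0.5], [-0.44, 0.34, 0.5, 0, 0, -0.5], [-0.44, 0.34, 0.5, 0, 0, -0.5], [-0.44, 0.34, 0.5, 0, 0, -0.5], [-0.44, 0.34, 0.5, 0, 0, -0.5], [-0.44, 0.34, 0.5, 0, 0, -0.5]]])

```text
time: 7.52
position: [0.3943, 0.1811, 0.1028]
ee_rot: [-3.141, 0.07, 0.0]
force: [0.7, 0.3, -0.1]
opening: 1.002
grip_force: 0.0
```

Run:
```python
from h import *
f=grab("wrist"); W=cloud(f); s=f["state"]; print(s["time"],s["position"],s["qpos"],Ro.from_rotvec(s["ee_rot"]).as_matrix().round(3).tolist())
print("case wrist",case(W,reg=(.4,.72,.08,.3))); print("home",fitstrip(W,f["pixels"]))
cv2.imwrite("pics/w3.png",f["pixels"]); np.savez("w3.npz",W=W,p=f["pixels"])
f=grab("side"); W=cloud(f); print("side",case(W,reg=(.4,.72,.1,.3)))
```

```text
7.525 [0.39428375 0.18110276 0.10282681] [-0.28781959  0.23564812 -0.237528    2.15877692  0.08004788  0.75512296
 -2.19257342] [[0.999, -0.044, -0.0], [-0.044, -0.999, 0.0], [-0.0, -0.0, -1.0]]
case wrist (array([485.6, 182.5]), array([150. ,  79.2]), -2.68)
home (array([ 0.6 ,  0.19, -0.1 ]), 0, np.float64(0.0))
side (array([498.1, 186.5]), array([150.7, 108.7]), -2.69)
```

Call:
arm_command(series=[[[0, 0.01, -0.25, 0, 0, 0], [0, 0.01, -0.48, 0, 0, 0], [0.06, 0.01, -0.5, 0, 0, 0], [0.12, 0.01, -0.5, 0, 0, 0], [0.19, 0.01, -0.5, 0, 0, 0], [0.26, 0.01, -0.5, 0, 0, 0], [0.33, 0.01, -0.5, 0, 0, 0], [0.4, 0, -0.5, 0, 0, 0], [0.46, 0, -0.5, 0, 0, 0], [0.5, 0, -0.5, 0, 0, 0], [0.52, 0, -0.5, 0, 0, 0], [0.53, 0, -0.5, 0, 0, 0]]])

```text
time: 9.12
position: [0.5268, 0.1813, -0.022]
ee_rot: [-3.141, 0.07, 0.0]
force: [-5.3, -0.1, 3.2]
opening: 1.001
grip_force: 2.5
```

Run:
```python
from h import *
f=grab("wrist"); W=cloud(f); s=f["state"]; print(s["time"],s["position"],s["force"])
cv2.imwrite("pics/w4.png",f["pixels"]); np.savez("w4.npz",W=W,p=f["pixels"])
print("home",fitstrip(W,f["pixels"]))
f=grab("side"); W=cloud(f); print("side",case(W,reg=(.4,.72,.1,.3))); print("home",fitstrip(W,f["pixels"]))
cv2.imwrite("pics/s4.png",np.hstack([cv2.resize(f["pixels"][250:400,200:380],(720,600),interpolation=2)]))
```

```text
9.125 [ 0.52681984  0.18127413 -0.02201434] [-5.31152853 -0.07214394  3.20092029]
home (array([ 0.52615937,  0.19873902, -0.13854362]), 2596, np.float64(100.60903844707639))
side (array([588.5, 183.9]), array([149.3, 107.6]), -3.07)
home (array([ 0.60008071,  0.20354473, -0.03645969]), 934, np.float64(356.5278209307658))
```

View pics/s4.png

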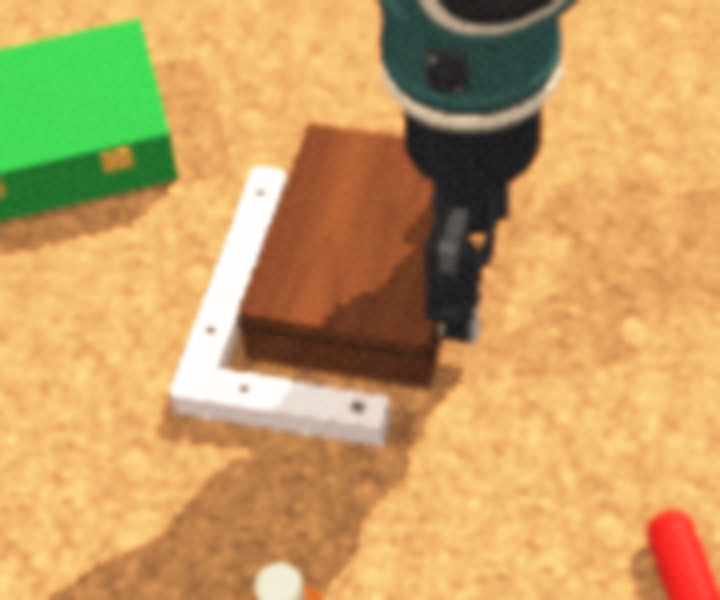

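The side crop shows the case almost parallel to both strips, with a gap of about 10 mm to the long strip at (245,290) and about 15 mm to the short one at (330,385). I'll push on in small steps and watch the force.

Call:
arm_command(series=[[[0.012, 0, 0, 0, 0, 0], [0.024, 0, 0, 0, 0, 0], [0.032, 0, 0, 0, 0, 0], [0.032, 0, 0, 0, 0, 0]]])

```text
time: 9.72
position: [0.5353, 0.1811, -0.0222]
ee_rot: [-3.141, 0.071, -0.001]
force: [-1.2, -0.7, -0.7]
opening: 0.999
grip_force: 0.2
```

Call:
arm_command(series=[[[0.008, 0, 0, 0, 0, 0], [0.008, 0, 0, 0, 0, 0]]])

```text
time: 9.98
position: [0.5357, 0.1811, -0.0223]
ee_rot: [3.14, -0.07, -0.003]
force: [-10.1, -1.1, 6.2]
opening: 0.997
grip_force: 5.2
```

Call:
arm_command(series=[[[0.006, 0, 0, 0, 0, 0], [0.006, 0, 0, 0, 0, 0]]])

```text
time: 10.22
position: [0.5358, 0.181, -0.0226]
ee_rot: [3.139, -0.069, -0.007]
force: [-20.1, -1.6, 12.8]
opening: 0.998
grip_force: 9.9
```

Call:
arm_command(series=[[[-0.06, 0, 0.05, 0, 0, 0], [-0.06, -0.05, 0.35, 0, 0, 0.06], [0.1, -0.25, 0.5, 0, 0, 0.12], [0.22, -0.46, 0.5, 0, 0, 0.18], [0.22, -0.46, 0.5, 0, 0, 0.5], [0.22, -0.46, 0.5, 0, 0, 0.5], [0.22, -0.46, 0.5, 0, 0, 0.5], [0.22, -0.46, 0.5, 0, 0, 0.5], [0.22, -0.46, 0.5, 0, 0, 0.5], [0.22, -0.46, 0.5, 0, 0, 0.5], [0.22, -0.46, 0.5, 0, 0, 0.5]]])

```text
time: 11.6
position: [0.5937, 0.0659, 0.1029]
ee_rot: [2.272, 2.169, 0.001]
force: [0.0, 0.6, 0.3]
opening: 1.0
grip_force: 0.0
```

Run:
```python
from h import *
f=grab("wrist"); W=cloud(f); s=f["state"]; print(s["time"],s["position"],s["qpos"],Ro.from_rotvec(s["ee_rot"]).as_matrix().round(3).tolist())
print("case wrist",case(W,reg=(.4,.72,.08,.33))); 
f=grab("side"); W=cloud(f); print("side",case(W,reg=(.4,.72,.1,.3)))
```

```text
11.6 [0.59367689 0.06585578 0.10287716] [ 0.26913535  0.55018896 -0.57106185  1.75982678  0.3583811   0.93658751
 -0.49641031] [[0.046, 0.999, 0.0], [0.999, -0.046, 0.0], [0.0, 0.0, -1.0]]
case wrist (array([599.5, 150.1]), array([ 92.9, 111.5]), -2.66)
side (array([596.6, 183. ]), array([151. , 108.5]), -2.75)
```

Call:
arm_command(series=[[[0, 0, -0.25, 0, 0, 0], [0, 0, -0.48, 0, 0, 0], [0, 0.05, -0.5, 0, 0, 0], [0, 0.1, -0.5, 0, 0, 0], [0, 0.13, -0.5, 0, 0, 0], [0, 0.15, -0.5, 0, 0, 0], [0, 0.165, -0.5, 0, 0, 0], [0, 0.17, -0.5, 0, 0, 0], [0, 0.17, -0.5, 0, 0, 0]]])

```text
time: 12.82
position: [0.594, 0.1086, -0.0214]
ee_rot: [2.271, 2.17, 0.001]
force: [1.7, -2.6, 2.0]
opening: 0.997
grip_force: 1.3
```

Call:
arm_command(series=[[[0, 0.01, 0, 0, 0, 0], [0, 0.014, 0, 0, 0, 0], [0, 0.014, 0, 0, 0, 0]]])

```text
time: 13.2
position: [0.5934, 0.1122, -0.0221]
ee_rot: [-2.271, -2.171, -0.0]
force: [1.3, -4.0, 2.3]
opening: 1.001
grip_force: 1.7
```

Run:
```python
from h import *
f=grab("side"); W=cloud(f); print(f["state"]["time"],"side",case(W,reg=(.4,.72,.1,.3)))
```

```text
13.2 side (array([595.1, 193.6]), array([167.7, 111.1]), -3.88)
```

Call:
arm_command(series=[[[0, 0.008, 0, 0, 0, 0], [0, 0.012, 0, 0, 0, 0], [0, 0.012, 0, 0, 0, 0]]])

```text
time: 13.62
position: [0.5933, 0.1141, -0.0222]
ee_rot: [2.271, 2.17, -0.002]
force: [-0.2, -9.7, 5.3]
opening: 0.998
grip_force: 4.8
```

Call:
arm_command(series=[[[0, 0.008, 0, 0, 0, 0], [0, 0.012, 0, 0, 0, 0], [0, 0.012, 0, 0, 0, 0]]])

```text
time: 14.0
position: [0.5933, 0.1139, -0.0222]
ee_rot: [2.271, 2.167, -0.007]
force: [-2.0, -25.4, 12.4]
opening: 1.003
grip_force: 12.5
```

Call:
arm_command(series=[[[0, -0.06, 0, 0, 0, 0], [0, -0.15, 0.2, 0, 0, 0], [-0.05, -0.3, 0.5, 0, 0, 0], [-0.1, -0.5, 0.6, 0, 0, 0], [-0.2, -0.7, 0.7, 0, 0, -0.05], [-0.3, -0.9, 0.8, 0, 0, -0.1], [-0.3, -1, 0.8, 0, 0, -0.15], [-0.3, -1, 0.8, 0, 0, -0.15]]])

```text
time: 15.0
position: [0.5179, -0.1343, 0.1782]
ee_rot: [2.718, 1.573, 0.0]
force: [0.2, 0.9, -0.3]
opening: 1.002
grip_force: 0.0
```

Run:
```python
from h import *
f=grab("top"); W=cloud(f); s=f["state"]; print(s["time"],s["position"],s["qpos"]); print("top",case(W,reg=(.5,.72,.1,.3)),fitstrip(W,f["pixels"]))
a=cv2.resize(f["pixels"][190:260,180:270],(540,420),interpolation=2)
f=grab("side"); W=cloud(f); print("side",case(W,reg=(.5,.72,.1,.3)),fitstrip(W,f["pixels"]))
b=cv2.resize(f["pixels"][270:370,230:310],(336,420),interpolation=2)[:,:260]
cv2.imwrite("pics/c5.png",np.hstack([a,b]))
```

```text
15.0 [ 0.51792931 -0.13429002  0.17819102] [ 0.60830031  0.32681224 -0.49621908  1.85605012  0.18303372  1.00277542
 -0.4863847 ]
top (array([598.3, 196.9]), array([149.9, 109.6]), -2.54) (array([ 0.60413437,  0.20182058, -0.04272785]), 524, np.float64(103.97665283297695))
side (array([596.7, 202.9]), array([150.1, 108.7]), -2.78) (array([ 0.60296661,  0.20295777, -0.02562405]), 769, np.float64(249.98996505141832))
```

View pics/c5.png

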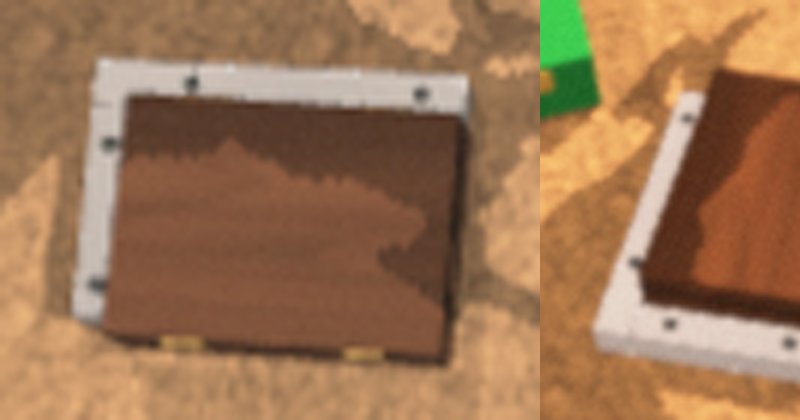

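The case is home: in the top crop (left) it is flush along both strips with even contact at (290,100) and (125,210), and the side crop (right) agrees. Its centre is about (0.600, 0.199), yaw -2.6°. Next I'll go above the long box.

Call:
arm_command(series=[[[0, -0.2, 0, 0, 0, -0.254], [0, -0.48, 0, 0, 0, -0.254], [0, -0.48, 0, 0, 0, -0.254], [0, -0.48, 0, 0, 0, -0.254], [0, -0.48, 0, 0, 0, -0.254], [0, -0.48, 0, 0, 0, -0.254]]])

```text
time: 15.85
position: [0.5189, -0.2503, 0.1774]
ee_rot: [-3.114, -0.407, 0.001]
force: [0.5, -0.4, -0.8]
opening: 1.003
grip_force: 0.0
```

```bash
cat >> h.py <<'E'
def blob(W,lo,hi,reg,er=2):
    m=(W[...,2]>lo)&(W[...,2]<hi)&(W[...,0]>reg[0])&(W[...,0]<reg[1])&(W[...,1]>reg[2])&(W[...,1]<reg[3])
    if er: m=cv2.erode(m.astype(np.uint8),np.ones((er,er)))>0
    n,l,st,_=cv2.connectedComponentsWithStats(m.astype(np.uint8))
    i=1+np.argmax(st[1:,4]); q=W[l==i]
    c,s,a=cv2.minAreaRect(q[:,:2].astype(np.float32)*1000)
    return np.round(c,1),np.round(s,1),round(a if s[0]>s[1] else a+90,2),np.median(q[:,2]).round(4),len(q)
E
python3 - <<'E'
from h import *
f=grab("wrist"); W=cloud(f); s=f["state"]; print(s["time"],s["position"],s["qpos"],Ro.from_rotvec(s["ee_rot"]).as_matrix().round(3).tolist())
print("long",blob(W,.062,.085,(.4,.65,-.30,-.2)),blob(W,.062,.085,(.4,.65,-.31,-.2),0))
cv2.imwrite("pics/w6.png",f["pixels"])
E
```

```text
15.85 [ 0.51890616 -0.2502587   0.17735673] [ 0.63057017  0.37732704 -0.29403726  1.76112851  0.12457498  1.02217298
 -1.01974886] [[0.966, 0.257, -0.0], [0.257, -0.966, 0.001], [-0.0, -0.001, -1.0]]
long (array([ 516.5, -253.8]), array([119.8,  35.4]), 15.51, np.float64(0.0725), 8752) (array([ 516.5, -253.4]), array([120.2,  36.1]), 15.47, np.float64(0.0725), 9083)
```

Call:
arm_command(series=[[[-0.01, -0.013, -0.1, 0, 0, 0.003], [-0.01, -0.013, -0.3, 0, 0, 0.003], [-0.01, -0.013, -0.5, 0, 0, 0.003], [-0.01, -0.013, -0.626, 0, 0, 0.003], [-0.01, -0.013, -0.626, 0, 0, 0.003]]])

```text
time: 16.52
position: [0.5148, -0.2538, 0.0194]
ee_rot: [-3.111, -0.42, 0.005]
force: [0.2, 0.2, -0.2]
opening: 1.003
grip_force: 0.0
```

Call:
arm_command(series=[[[0, 0, 0, 0, 0, 0], [0, 0, 0, 0, 0, 0], [0, 0, 0, 0, 0, 0], [0, 0, 0, 0, 0, 0], [0, 0, 0, 0, 0, 0], [0, 0, 0, 0, 0, 0]]], grip=1)

```text
time: 17.27
position: [0.5165, -0.2552, 0.0226]
ee_rot: [3.113, 0.417, 0.002]
force: [-2.9, 2.1, 11.0]
opening: 0.412
grip_force: 59.1
```

Call:
arm_command(series=[[[0, 0, 0.1, 0, 0, 0], [0, 0, 0.25, 0, 0, 0], [0, 0, 0.45, 0, 0, 0], [0, 0, 0.6, 0, 0, 0], [0, 0, 0.6, 0, 0, 0]]])

```text
time: 17.9
position: [0.5171, -0.2557, 0.1745]
ee_rot: [3.111, 0.416, 0.006]
force: [0.3, -0.1, -2.9]
opening: 0.407
grip_force: 61.1
```

Run:
```python
from h import *
f=grab("side"); W=cloud(f); s=f["state"]; print(s["time"],s["position"],s["qpos"],s["force"],s["opening"])
R=Ro.from_rotvec(s["ee_rot"]).as_matrix(); L=(W-s["position"])@R
hsv=cv2.cvtColor(f["pixels"],cv2.COLOR_BGR2HSV)
m=(np.abs(L[...,0])<.07)&(np.abs(L[...,1])<.035)&(L[...,2]<.06)&(L[...,2]>-.09)&(f["pixels"].mean(-1)>110)
q=L[m]; print(len(q),np.percentile(q,[1,50,99],axis=0).round(4))
g=grab("top"); print("short",blob(cloud(g),.062,.085,(.4,.65,-.42,-.26)))
```

```text
17.9 [ 0.51712033 -0.25572022  0.17454182] [ 0.64236075  0.37867757 -0.29700866  1.76663842  0.12896566  1.01009411
 -1.0079899 ] [ 0.30340974 -0.11074941 -2.91753359] 0.4072700453390077
842 [[-0.0616 -0.0258 -0.0486]
 [ 0.0066 -0.0195 -0.0218]
 [ 0.0577  0.0138  0.0159]]Traceback (most recent call last):
  File "<stdin>", line 7, in <module>
  File "h.py", line 45, in blob
    i=1+np.argmax(st[1:,4]); q=W[l==i]
        ~~~~~~~~~^^^^^^^^^^
    return _wrapfunc(a, 'argmax', axis=axis, out=out, **kwds)
    return bound(*args, **kwds)
ValueError: attempt to get argmax of an empty sequence
```

```bash
cat > kin.py <<'E'
import numpy as np, itertools
from scipy.spatial.transform import Rotation as Ro
from scipy.optimize import least_squares
D=[([1.15352002,.41790854,-.01029194,1.61407404,.0047156,1.11068348,-.05299218],[.22923753,-.58110673,.20734326],[-3.0853,-.58663,.00046]),
([.51237991,.35909367,-.45741543,2.00548202,.21147294,.82822678,-.11040203],[.48710112,-.09213529,.10561003],[-2.269,-2.167,.005]),
([.09216712,.51823665,-.42193,2.00799786,.32826982,.68081626,-.58344015],[.50438723,.09894656,.02540832],[-2.271,-2.171,0]),
([-.28781959,.23564812,-.237528,2.15877692,.08004788,.75512296,-2.19257342],[.39428375,.18110276,.10282681],[-3.141,.07,0]),
([.26913535,.55018896,-.57106185,1.75982678,.3583811,.93658751,-.49641031],[.59367689,.06585578,.10287716],[2.272,2.169,.001]),
([.60830031,.32681224,-.49621908,1.85605012,.18303372,1.00277542,-.4863847],[.51792931,-.13429002,.17819102],[2.718,1.573,0]),
([.63057017,.37732704,-.29403726,1.76112851,.12457498,1.02217298,-1.01974886],[.51890616,-.2502587,.17735673],[-3.114,-.407,.001])]
def fk(q,p,s):
    o1,h,a1,a,b1,b,c1,c,o7=p
    R=Ro.from_euler('z',s[0]*q[0]+o1); t=np.array([0,0,h])
    R=R*Ro.from_euler('y',q[1])*Ro.from_euler('z',s[1]*q[2]); t=t+R.apply([a1,0,a])
    R=R*Ro.from_euler('y',q[3])*Ro.from_euler('z',s[2]*q[4]); t=t+R.apply([b1,0,b])
    R=R*Ro.from_euler('y',q[5]); t=t+R.apply([c1,0,c])
    return t,R*Ro.from_euler('z',s[3]*q[6]+o7)
def res(p,s):
    e=[]
    for q,x,r in D:
        t,R=fk(q,p,s); e+=[*(t-x),*(.3*(R.inv()*Ro.from_rotvec(r)).as_rotvec())]
    return np.array(e)
def fit():
    best=None
    for s in itertools.product((1,-1),repeat=4):
        for o7 in (0,np.pi/2,np.pi,-np.pi/2):
            o=least_squares(res,[0,.3,0,.4,0,.4,0,.2,o7],args=(s,))
            if best is None or o.cost<best[0]: best=(o.cost,o.x,s)
    return best
E
python3 - <<'E'
from kin import *
c,p,s=fit(); print(c,p.round(4),s); print(np.abs(res(p,s)).max()); np.savez("kin.npz",p=p,s=s)
E
```

```text
4.7845130355636374e-05 [-0.0536  0.3055  0.0123  0.498   0.0038  0.4771  0.0162  0.3346  1.5173] (-1, -1, -1, -1)
0.005571582008440101
```

```bash
cat >> kin.py <<'E'
lo=np.array([-2.81,-.39,-1.27,.06,-1.19,.19,-2.82]); hi=np.array([2.81,2.02,1.25,2.57,4.33,2,2.82])
def tool(psi,th):
    # tool x at heading psi, tool down, then tilt th about tool x
    x=np.array([np.cos(psi),np.sin(psi),0]); z=np.array([0,0,-1.]); R=np.column_stack([x,np.cross(z,x),z])
    return Ro.from_matrix(R)*Ro.from_euler('x',th)
def ik(pos,R,q0,p,s):
    f=lambda q:np.r_[np.subtract(fk(q,p,s)[0],pos),.3*(fk(q,p,s)[1].inv()*R).as_rotvec(),.002*(q-q0)]
    o=least_squares(f,np.clip(q0,lo+.01,hi-.01),bounds=(lo,hi)); return o.x,np.abs(f(o.x)[:6]).max()
E
python3 - <<'E'
from kin import *
k=np.load("kin.npz"); p,s=k["p"],k["s"]
q0=np.array([.642,.379,-.297,1.767,.129,1.01,-1.008]); out=[]
for x in (.45,.55,.65):
  for y in (-.1,0.05):
    for psi in np.radians([-75,-45,-15,15,45,75,105]):
      for sg in (1,-1):
        q=q0; ok=True; pm=9
        for fr in (0,.33,.66,1):
            ps=np.radians(15.5)+(psi-np.radians(15.5))*min(1,fr*1)
            pos=np.array([.517,-.256,.2])*(1-fr)+np.array([x,y,.03 if fr==1 else .12])*fr
            qn,e=ik(pos,tool(ps,sg*np.radians(65)*fr),q,p,s); 
            if e>.006: ok=False;break
            pm=min(pm,np.minimum(qn-lo,hi-qn).min()); d=np.abs(qn-q).max(); q=qn
        if ok: out.append((round(pm,2),round(d,2),x,y,round(np.degrees(psi)),sg,q.round(2).tolist()))
for o in sorted(out,key=lambda o:-o[0])[:14]: print(o)
E
```

```text
(np.float64(0.7), np.float64(0.4), 0.45, 0.05, 15, 1, [0.78, 1.01, -0.5, 1.81, -0.44, 1.22, -0.66])
(np.float64(0.66), np.float64(0.4), 0.55, 0.05, 15, 1, [0.69, 1.1, -0.53, 1.56, -0.44, 1.31, -0.79])
(np.float64(0.58), np.float64(0.41), 0.65, 0.05, 15, 1, [0.58, 1.21, -0.55, 1.26, -0.42, 1.42, -0.91])
(np.float64(0.56), np.float64(0.36), 0.65, -0.1, -15, 1, [0.91, 1.11, -0.52, 1.5, -0.63, 1.16, -0.86])
(np.float64(0.55), np.float64(0.37), 0.45, -0.1, -15, 1, [1.12, 0.95, -0.43, 1.91, -0.64, 1.12, -0.57])
(np.float64(0.54), np.float64(0.37), 0.45, -0.1, 15, 1, [0.89, 1.05, -0.43, 1.6, -0.33, 1.46, -0.63])
(np.float64(0.54), np.float64(0.36), 0.55, -0.1, -15, 1, [1.02, 1.03, -0.49, 1.72, -0.65, 1.13, -0.72])
(np.float64(0.46), np.float64(0.38), 0.55, -0.1, 15, 1, [0.79, 1.15, -0.46, 1.35, -0.35, 1.54, -0.75])
(np.float64(0.45), np.float64(0.41), 0.45, 0.05, 45, 1, [0.53, 1.1, -0.51, 1.53, -0.17, 1.55, -0.65])
(np.float64(0.45), np.float64(0.4), 0.65, 0.05, -15, 1, [0.82, 1.08, -0.62, 1.7, -0.74, 0.9, -0.82])
(np.float64(0.4), np.float64(0.42), 0.55, 0.05, -15, 1, [0.93, 1.01, -0.6, 1.94, -0.79, 0.86, -0.65])
(np.float64(0.37), np.float64(0.45), 0.45, 0.05, -15, 1, [1.04, 0.95, -0.55, 2.14, -0.82, 0.84, -0.48])
(np.float64(0.34), np.float64(0.42), 0.65, -0.1, 15, 1, [0.68, 1.28, -0.5, 1.03, -0.35, 1.66, -0.87])
(np.float64(0.29), np.float64(0.43), 0.55, 0.05, 45, 1, [0.45, 1.22, -0.52, 1.22, -0.18, 1.71, -0.73])
```

Call:
arm_command(series=[[[-0.05, 0.2, 0.08, 0, 0, 0], [-0.1, 0.45, 0.08, 0.05, 0.014, 0], [-0.15, 0.65, 0.08, 0.1, 0.027, 0], [-0.2, 0.85, 0.08, 0.174, 0.048, 0], [-0.22, 0.98, 0.08, 0.174, 0.048, 0], [-0.22, 0.98, 0.08, 0.174, 0.048, 0], [-0.22, 0.98, 0.08, 0.174, 0.048, 0]]])

```text
time: 18.88
position: [0.4607, -0.0106, 0.1907]
ee_rot: [-2.556, -0.341, 0.103]
force: [-0.2, -0.4, -2.9]
opening: 0.41
grip_force: 61.3
```

Call:
arm_command(series=[[[0, 0.1, -0.1, 0.06, 0.016, 0], [0, 0.25, -0.2, 0.12, 0.033, 0], [0, 0.28, -0.3, 0.174, 0.048, 0], [0, 0.28, -0.4, 0.174, 0.048, 0], [0, 0.28, -0.4, 0.174, 0.048, 0], [0, 0.28, -0.4, 0.174, 0.048, 0]]])

```text
time: 19.62
position: [0.4614, 0.0597, 0.0924]
ee_rot: [-1.996, -0.268, 0.173]
force: [-0.1, 0.4, -2.6]
opening: 0.411
grip_force: 61.5
```

Run:
```python
from h import *
f=grab("side"); W=cloud(f); s=f["state"]; R=Ro.from_rotvec(s["ee_rot"]).as_matrix(); print(s["time"],s["position"],s["qpos"].round(2),s["force"],R.round(3).tolist())
c=[s["position"]+R@np.array([x,y,z]) for x in(-.062,.058) for y in(.018,-.018) for z in(-.0494,.0166)]; print("lowest corner",min(c,key=lambda v:v[2]).round(4))
m=(W[...,0]>.36)&(W[...,0]<.54)&(W[...,1]>-.02)&(W[...,1]<.12)&(W[...,2]>.01)
q=(W[m]-s["position"])@R; b=f["pixels"][m].mean(-1)>110; print(np.percentile(q[b],[1,50,99],axis=0).round(3)); print("low z world",np.percentile(W[m][b][:,2],[.5,2]),"dark low",np.percentile(W[m][~b][:,2],[.5,2]))
cv2.imwrite("pics/s7.png",cv2.resize(f["pixels"][150:350,220:480],(780,600),interpolation=2))
```

```text
19.625 [0.46144563 0.0596667  0.09239764] [ 0.74  0.86 -0.51  1.82 -0.56  1.27 -0.67] [-0.05944795  0.38241331 -2.57459697] [[0.964, 0.111, -0.24], [0.265, -0.41, 0.873], [-0.002, -0.905, -0.425]]
lowest corner [0.5154 0.0821 0.069 ]
[[-0.061 -0.026 -0.055]
 [ 0.001 -0.018 -0.012]
 [ 0.058  0.014  0.019]]
low z world [0.07099069 0.07479972] dark low [0.07572194 0.07751011]
```

View pics/s7.png

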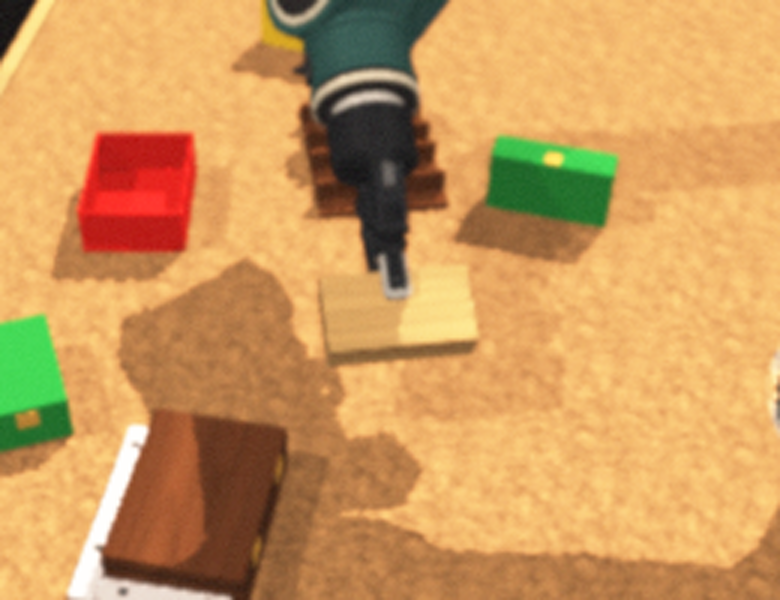

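The side crop shows the box held at (400,310), tilted about 65° and well clear of the rack and the case. I'll lower its edge to the bench.

Call:
arm_command(series=[[[0, 0, -0.12, 0, 0, 0], [0, 0, -0.22, 0, 0, 0], [0, 0, -0.255, 0, 0, 0], [0, 0, -0.255, 0, 0, 0]]])

```text
time: 20.18
position: [0.4612, 0.0598, 0.0284]
ee_rot: [-1.995, -0.267, 0.173]
force: [0.2, 0.0, -2.8]
opening: 0.41
grip_force: 61.4
```

Call:
arm_command(series=[[[0, 0, -0.01, 0, 0, 0], [0, 0, -0.015, 0, 0, 0], [0, 0, -0.015, 0, 0, 0]]])

```text
time: 20.55
position: [0.461, 0.0598, 0.024]
ee_rot: [-1.994, -0.267, 0.174]
force: [0.2, -0.2, -2.6]
opening: 0.413
grip_force: 61.4
```

Call:
arm_command(series=[[[0, 0, 0, 0, 0, 0], [0, 0, 0, 0, 0, 0], [0.004, -0.02, 0.01, 0, 0, 0], [0.015, -0.06, 0.028, 0, 0, 0], [0.03, -0.11, 0.053, 0, 0, 0], [0.045, -0.16, 0.078, 0, 0, 0], [0.06, -0.22, 0.11, 0, 0, 0], [0.08, -0.3, 0.2, 0, 0, 0]]], grip=0.02)

```text
time: 21.55
position: [0.4807, -0.016, 0.0742]
ee_rot: [-1.993, -0.266, 0.175]
force: [-0.4, -1.0, 1.1]
opening: 0.487
grip_force: 0.0
```

Run:
```python
from h import *
s=r.observe(); print(s["time"],s["position"],s["force"],s["opening"])
for n in("side","top"):
    f=grab(n); W=cloud(f)
    try: print(n,blob(W,.028,.045,(.35,.56,-.02,.14),0),"tallest",np.nanpercentile(W[...,2][(W[...,0]>.38)&(W[...,0]<.52)&(W[...,1]>.03)&(W[...,1]<.13)],[50,90,99]).round(3))
    except Exception as e: print(n,e)
```

```text
21.55 [ 0.48069419 -0.01598581  0.07422706] [-0.43617899 -0.9729726   1.06580856] 0.48702725682741127
side (array([465.5,  37.6]), array([120.4,  69.8]), 16.53, np.float64(0.0342), 948) tallest [0.    0.035 0.037]
top (array([468.3,  32.3]), array([117.8,  66.1]), 15.81, np.float64(0.0359), 1125) tallest [0.001 0.037 0.04 ]
```

Call:
arm_command(series=[[[0, -0.05, 0.2, 0, 0, 0], [0, 0, 0.45, -0.1, -0.027, 0], [-0.055, 0.2, 0.5, -0.2, -0.055, 0], [-0.055, 0.2, 0.5, -0.348, -0.0953, 0], [-0.055, 0.2, 0.5, -0.348, -0.0953, 0], [-0.055, 0.2, 0.5, -0.348, -0.0953, 0], [-0.055, 0.2, 0.5, -0.348, -0.0953, 0], [-0.055, 0.2, 0.5, -0.348, -0.0953, 0], [-0.055, 0.2, 0.5, -0.348, -0.0953, 0]]], grip=-1)

```text
time: 22.78
position: [0.4667, 0.0364, 0.1991]
ee_rot: [3.113, 0.42, -0.002]
force: [0.3, 0.2, -0.1]
opening: 1.004
grip_force: 0.0
```

Run:
```python
from h import *
f=grab("wrist"); W=cloud(f); s=f["state"]; R=Ro.from_rotvec(s["ee_rot"]).as_matrix(); print(s["time"],s["position"],s["qpos"].round(2),s["opening"],R.round(3).tolist())
print("box",blob(W,.028,.045,(.35,.56,-.06,.12),2)); print("tool x yaw",np.degrees(np.arctan2(R[1,0],R[0,0])))
t=Ro.from_matrix(R).as_rotvec()
# correction to exactly down
x=R[:,0]*[1,1,0]; x/=np.linalg.norm(x); z=np.array([0,0,-1.]); Rd=np.column_stack([x,np.cross(z,x),z]); print("corr frac",(Ro.from_matrix(Rd@R.T).as_rotvec()/np.pi).round(4))
```

```text
22.775 [0.46670403 0.0363846  0.19914557] [ 0.29  0.17 -0.47  1.99  0.09  1.01 -1.53] 1.0036658574259738 [[0.964, 0.265, -0.001], [0.265, -0.964, -0.0], [-0.001, -0.0, -1.0]]
box (array([468.6,  33. ]), array([119.9,  65.9]), 15.65, np.float64(0.0365), 11579)
tool x yaw 15.373573995428757
corr frac [ 0.0001 -0.0005  0.    ]
```

Call:
arm_command(series=[[[0.008, -0.014, -0.25, 0, 0, 0.0015], [0.008, -0.014, -0.5, 0, 0, 0.0015], [0.008, -0.014, -0.7, 0, 0, 0.0015], [0.008, -0.014, -0.84, 0, 0, 0.0015], [0.008, -0.014, -0.88, 0, 0, 0.0015], [0.008, -0.014, -0.88, 0, 0, 0.0015]]])

```text
time: 23.58
position: [0.4692, 0.0309, -0.021]
ee_rot: [-3.113, -0.42, 0.004]
force: [1.0, -0.2, -0.0]
opening: 1.0
grip_force: 0.0
```

Call:
arm_command(series=[[[0, 0, 0, 0, 0, 0], [0, 0, 0, 0, 0, 0], [0, 0, 0, 0, 0, 0], [0, 0, 0, 0, 0, 0]]], grip=1)

```text
time: 24.08
position: [0.4701, 0.0313, -0.0196]
ee_rot: [-3.113, -0.422, -0.001]
force: [-2.9, 0.1, 11.6]
opening: 0.765
grip_force: 64.6
```

Call:
arm_command(series=[[[0, 0, 0.1, 0, 0, 0], [0, 0, 0.3, 0, 0, 0], [0.1, 0.1, 0.5, 0, 0, 0.06], [0.2, 0.25, 0.5, 0, 0, 0.12], [0.35, 0.45, 0.5, 0, 0, 0.18], [0.52, 0.67, 0.5, 0, 0, 0.4], [0.52, 0.67, 0.5, 0, 0, 0.4], [0.52, 0.67, 0.5, 0, 0, 0.4], [0.52, 0.67, 0.5, 0, 0, 0.4], [0.52, 0.67, 0.5, 0, 0, 0.4], [0.52, 0.67, 0.5, 0, 0, 0.4]]])

```text
time: 25.45
position: [0.5992, 0.1986, 0.1044]
ee_rot: [2.273, 2.167, -0.002]
force: [0.0, 0.3, -2.4]
opening: 0.757
grip_force: 69.4
```

Run:
```python
from h import *
f=grab("wrist"); W=cloud(f); s=f["state"]; R=Ro.from_rotvec(s["ee_rot"]).as_matrix(); print(s["time"],s["position"],s["qpos"].round(2),s["opening"],R.round(3).tolist(),s["force"])
print("tool x yaw",np.degrees(np.arctan2(R[1,0],R[0,0])))
q=(W-s["position"])@R
m=(q[...,2]<0)&(q[...,2]>-.04)&(np.abs(q[...,1])<.04)&(q[...,0]>-.08)&(q[...,0]<.09)
print("box in tool",np.nanpercentile(q[m],[.5,50,99.5],axis=0).round(4))
fs=grab("side"); Ws=cloud(fs); qs=(Ws-s["position"])@R; m=(qs[...,2]<.02)&(qs[...,2]>-.03)&(np.abs(qs[...,0])<.09)&(np.abs(qs[...,1])<.05)
print("side box",np.percentile(qs[m],[.5,50,99.5],axis=0).round(4)); 
for nm,w in(("wrist",W),("side",Ws)):
    try: print(nm,"case",case(w,reg=(.5,.72,.1,.33)))
    except Exception as e: print(e)
```

```text
25.45 [0.59918926 0.19858639 0.10436683] [ 0.14  0.65 -0.71  1.66  0.48  1.02 -0.79] 0.7573132270450742 [[0.048, 0.999, -0.0], [0.999, -0.048, -0.002], [-0.002, -0.0, -1.0]] [ 0.02038963  0.28662812 -2.36601993]
tool x yaw 87.2453801211788
box in tool [[ 0.0101 -0.0393 -0.0399]
 [ 0.0592 -0.0007 -0.0316]
 [ 0.0595  0.038  -0.0211]]
side box [[ 0.0051 -0.0382 -0.0298]
 [ 0.0599 -0.0102 -0.0235]
 [ 0.0627  0.0292 -0.0164]]
wrist case (array([604.1, 258.7]), array([ 31.3, 112.5]), -3.42)
side case (array([596.7, 203.5]), array([148.7, 109. ]), -2.83)
```

Call:
arm_command(series=[[[0.005, 0.006, -0.1, 0, 0, 0], [0.005, 0.006, -0.2, 0, 0, 0], [0.005, 0.006, -0.27, 0, 0, 0], [0.005, 0.006, -0.3, 0, 0, 0], [0.005, 0.006, -0.3, 0, 0, 0]]])

```text
time: 26.18
position: [0.6004, 0.2005, 0.0289]
ee_rot: [2.27, 2.171, -0.003]
force: [0.3, 0.3, -2.4]
opening: 0.754
grip_force: 69.5
```

Call:
arm_command(series=[[[0, 0, -0.006, 0, 0, 0], [0, 0, -0.01, 0, 0, 0], [0, 0, -0.01, 0, 0, 0]]])

```text
time: 26.55
position: [0.6005, 0.2003, 0.0266]
ee_rot: [2.27, 2.17, -0.002]
force: [-0.1, 0.5, -3.2]
opening: 0.763
grip_force: 69.5
```

Call:
arm_command(series=[[[0, 0, -0.004, 0, 0, 0], [0, 0, -0.006, 0, 0, 0], [0, 0, -0.006, 0, 0, 0]]])

```text
time: 26.92
position: [0.6005, 0.2004, 0.0255]
ee_rot: [2.27, 2.17, -0.002]
force: [-3.5, -3.0, 8.8]
opening: 0.761
grip_force: 70.8
```

Call:
arm_command(series=[[[0, 0, 0, 0, 0, 0], [0, 0, 0, 0, 0, 0], [0, 0, 0, 0, 0, 0], [0, 0, 0.05, 0, 0, 0], [0, 0, 0.2, 0, 0, 0], [0, -0.1, 0.4, 0, 0, 0], [-0.1, -0.4, 0.6, 0, 0, 0], [-0.2, -0.7, 0.7, 0, 0, 0], [-0.3, -1, 0.7, 0, 0, 0], [-0.3, -1, 0.7, 0, 0, 0]]], grip=-1)

```text
time: 28.18
position: [0.5255, -0.0489, 0.2008]
ee_rot: [2.269, 2.17, -0.002]
force: [1.3, -0.2, -0.2]
opening: 1.001
grip_force: 0.0
```

Run:
```python
from h import *
s=r.observe(); print(s["time"],s["position"],s["force"])
for n in("top","side"):
    f=grab(n); W=cloud(f); print(n,"box",blob(W,.07,.1,(.5,.72,.08,.33),0),"case",case(W,reg=(.5,.72,.1,.33)))
    print(fitstrip(W,f["pixels"])[0])
    if n=="top": a=cv2.resize(f["pixels"][180:280,170:290],(504,420),interpolation=2)
b=cv2.resize(f["pixels"][250:370,230:310],(280,420),interpolation=2)
cv2.imwrite("pics/end.png",np.hstack([a,b]))
f=grab("top");W=cloud(f); print("short",blob(W,.062,.085,(.4,.65,-.42,-.28),0))
```

```text
28.175 [ 0.52545184 -0.0488696   0.20076779] [ 1.33629147 -0.24627223 -0.16584871]
top box (array([599.4, 198.5]), array([122.1,  68. ]), 87.37, np.float64(0.0807), 1221) case (array([597.9, 196.4]), array([149.4, 109.1]), -2.46)
[ 0.60405269  0.2018552  -0.04131282]
side box (array([598.2, 201.6]), array([123.3,  67.9]), 87.53, np.float64(0.0789), 1307) case (array([596.4, 203.4]), array([149.4, 109.1]), -2.81)
[ 0.60304343  0.20318889 -0.02817472]
short (array([ 538.8, -334.9]), array([77.7, 37.8]), 16.07, np.float64(0.0718), 439)
```

View pics/end.png

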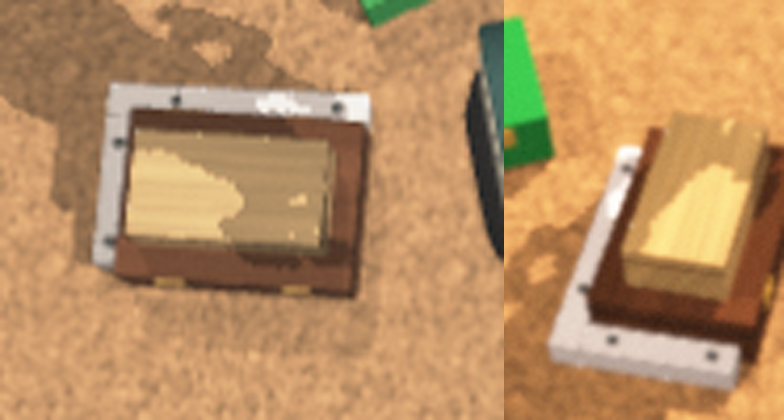

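The end picture shows the box flat, centred and parallel on the lid: (230,190) in the top crop, with the apparent left shift being perspective. The case is still flush in the corner. Box and case centres agree within about 2 mm by depth, and the short box has not moved.

```bash
python3 -c "
from cell import r
print(r.hand_in())"
```

```text
the job is handed in; nothing more can be done
None
```

I slid the case flush into the corner of both strips and set the long box flat, centred to within about 2 mm and parallel on its lid; I then handed the job in after about 28 s, with no verdict returned.

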